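Gauge the coupler in the jig and show the tip to the reader

ROBOT

A 7-joint arm with a two-finger parallel gripper is mounted at the origin on the work surface. World frame = base frame: x ahead of the robot, y to its left, z up, the work surface at z = 0. Lengths are in m, angles in rad, forces in N, time in s.
With the tool pointing down it reaches from about 0.425 to 0.925 m from the base axis. Payload 6.8 kg.
Tool frame: the origin (TCP) lies between the finger pads; the fingertips stand 11 mm ahead of it and the grasp point (between the pads) lies 8 mm behind it; z points along the fingers, y is the line along which they close (so a half turn about z gives the same grasp; the last joint's range is limited). The gripper opens to 85 mm and grips with 20 to 120 N. Pads are 22 mm wide; open, the fingers measure 114 mm over their backs; the gripper's body (76 mm by 85 mm) begins 54 mm behind the grasp point. The pads swing forward as they close: fully open they stand 13 mm farther back than shut.
Start: joints at [-1.415, 0.477, 0.022, 1.555, -0.011, 1.109, -0.083], TCP at [0.176, 0.652, 0.242] pointing down, gripper open.
Joint ranges: [-2.96, 2.96], [-0.34, 2.1], [-1.41, 1.46], [0.24, 2.44], [-1.37, 4.51], [0.17, 1.92], [-2.96, 2.96]. Speed limits (rad/s): [2.39, 2.39, 3.14, 3.14, 3.14, 3.14, 3.14].

INTERFACE

Orientations are given as a rotation vector (axis times angle).
In Python, from bench import r gives the robot as it stands.
- The arm moves only by the tool send_rows, never from a script. Its argument "deltas" is a list of rows, each an object of numbers: "dx", "dy", "dz": the shift along the world's x, y, z in mm; "rx", "ry", "rz": the turn, a rotation vector about the world's x, y, z in degrees. A call has 1 to 5 rows; each row is the pose to reach, as a shift and turn from the pose commanded when the call began; what a row does not reach only later rows make up. A row lasts 1/12 s, in which the tool goes at most 41.7 mm and 7.16 degrees, less where a joint would pass 70% of its speed; a pose out of reach is approached as far as the arm can. A call with a gripper value outside its range is refused whole. "jaw" is the finger opening in mm, from 0 to 85.4, set as the call begins (left out, the last holds). The fingers move at their own pace and stop on an object; "newtons" is the grip in N (left out, the last holds). Time passes only in rows, so rows that repeat a pose let the fingers close. It gives the time, the measured TCP pose, the force, the opening and the grip force at its end, in the units of the state.
- r.get_obs(): the state, without advancing time (a new reading comes with each control period).
- r.grab_frame(name): name is "side" or "top" or "wrist"; returns a dict with "frame" (420x560x3 uint8, blue, green, red), "z_map" (420x560 float32, m along the optical axis (not along the pixel's ray), 0 where there is no reading), "vertical_fov" (degrees; the focal length in pixels is half the picture's height over the tangent of half this angle, whatever the lens; pixels are square), "cx", "cy" (the principal point, pixels), "distortion" ([k1, k2, p1, p2, k3] as OpenCV has them; the pictures are not rectified), "xyz" and "orientation" of the camera in the world. Camera axes: x right, y down, z forward; pixel columns grow to the right and rows downward; lengths in m; the calibration is good to about 2 mm. A picture is of the moment at which its call begins.
- r.hand_in(): hands the job in; it is judged then, once.
The state is a dict: "clock": time; "joints": joint angles; "qvel": joint speeds; "tau": joint torques, N m; "tcp_pos": TCP position; "orientation": TCP orientation; "contact_force": force on the tool from outside, world axes, zero at the start; "moment": the same for the moment, N m; "grip_width": finger opening in m; "gripper_force": force on a finger pad.
Only numpy, scipy, OpenCV 4.12 (cv2) and the standard library are available. Lean on these libraries where they do the work, as an engineer would, in place of code of your own. Each camera call takes 0.05 s, during which the arm holds its last target. There are 200 camera calls.

TASK

Two bolt gauges lie in wooden rests; take the long-nosed one, slide its nose down the sloping guide tube of the coupler jig until the collar stops fully home on the tube's mouth, then draw it right out again. Present it for reading: hold the gauge level with the tip of its nose over the middle of the optical reader's glass, about 5 cm above it and touching nothing, and finish still holding it there, steady in the gripper. Leave the other gauge and everything else lying on the bench where it is.

Things in the scene. Friction and masses are not known exactly. Their poses are not given: they have to be found in the camera images.
- gauge: long-nosed polished steel bolt gauge, 0.3 kg, lying level in one of two like rests. Origin on its axis at the collar's nose-side face, 50 mm above the bench; x runs from nose to handle end, z up as it lies: nose 12 mm thick, x 0 to -95 mm (last 8 mm tapers to 6); round collar 36 mm, x 0 to +10; square 20 mm handle with upright sides, x +10 to +90. Centre of mass at about x +20 mm
- gauge_grip (a point): middle of the free part of the long gauge's handle, on its axis, at x +45 mm: the place to grip
- gauge_tip (a point): end of the long gauge's nose, on its axis, 95 mm from the gauge's origin
- short_gauge: the other gauge, same steel, collar and handle, but its nose is only 55 mm long; not to be used or moved. Origin and axes as for the long gauge
- rest_a: wooden rest of the long gauge, fixed, base 160 x 56 x 10 mm, origin under it, 20 mm to the handle side of the collar face. Saddles 14 mm long carry the nose (x -35 mm in the gauge's frame, cheeks 54 mm high, 26 mm across) and the handle (x +78, 50 high, 36 across); between them nothing stands beside the handle. Lift the gauge straight up
- rest_b: same rest, holds the short gauge
- jig: fixed coupler jig: steel base 170 x 96 x 12 mm with a clamped coupler ring and, above it, the sloping guide tube. Origin on the bench under the base, 10 mm to the mouth side of the base's middle; its +x axis points level towards the side where the tube's mouth opens
- tube: guide tube fixed on the jig, 112 mm long, open ends. Origin at the centre of its mouth, 115 mm above the bench. Its x axis points out of the mouth along the bore, 30 degrees above level, roughly away from the robot; the gauge goes in along -x. Bore 16 mm, flaring to 24 in the last 10 mm; outside 32, rim 40. With the gauge home, origins and x axes of gauge and tube coincide
- reader: fixed optical reader, grey box 120 x 120 x 45 mm, origin under its centre on the bench
- reader_glass (a point): middle of the reader's 70 x 70 mm glass, facing up in the top of the grey box, 47 mm above the bench
- marker_block: red steel marker block 50 x 30 x 25 mm, bystander, origin under its centre
- cap: blue plastic cap 52 mm in diameter, 30 mm high, bystander, origin under its centre
- coupler: loose swivel coupler, two rings 62 mm in diameter, about 80 x 135 x 70 mm, bystander, origin under the middle of its upright ring, the other ring at y = +72 mm
- bolt: steel bolt with nut lying on the bench, 80 mm long, 22 mm high, bystander, origin under its middle
- spanner: spanner 200 mm long lying flat, bystander, origin under its middle
- nut: round nut 32 mm in diameter, 14 mm high, bystander, origin under its centre
Not all that is in view belongs to the job. Leave any green or pink look-alike of the rest_b alone.

How it is judged:
On the way, in this order (a step that is already met when the one before it is completed fails the run):
1. the long gauge is fully home in the guide tube: collar on the mouth, in line with the bore (x of gauge in the frame of tube between -0.004 and 0.004 m and y of gauge in the frame of tube between -0.005 and 0.005 m and z of gauge in the frame of tube between -0.005 and 0.005 m and x of gauge_tip in the frame of tube below -0.08 m and angle between the x axis of gauge and the x axis of tube, either way round below 0.1 rad), for 0.1 s.
2. the gauge is drawn right out of the tube (x of gauge_tip in the frame of tube above 0.008 m), for 0.05 s.
At the end, for the whole second after the job is handed in: The long gauge, having been home in the tube and drawn out, is held still in the fingers (over 2 N), level within 8 degrees, its tip within 25 mm of the middle of the reader's glass seen from above and 20 to 90 mm above it, touching neither jig, reader, rests nor bystanders (horizontal distance between gauge_tip and reader_glass below 0.025 m and z of gauge_tip in the frame of reader_glass between 0.02 and 0.09 m and angle between gauge's own x axis and vertical between 1.4308 and 1.7108 rad and linear speed of gauge below 0.02 m/s and angular speed of gauge below 0.15 rad/s and contact force between gauge and the fingers above 2 N and contact force between gauge and jig below 0.1 N and contact force between gauge and reader below 0.1 N and contact force between gauge and rest_a below 0.1 N and contact force between gauge and rest_b below 0.1 N and contact force between gauge and coupler below 0.1 N and contact force between gauge and marker_block below 0.1 N and contact force between gauge and cap below 0.1 N); the arm keeps its last pose, push and grip.
It fails at once if the short gauge is moved by more than 25 mm (distance of short_gauge from where it was at the start of the episode above 0.025 m).
It fails at once if a thing lying on the bench is moved by more than 25 mm (distance of any of marker_block, cap, coupler, bolt, spanner, nut from where it was at the start of the episode above 0.025 m).
It also fails if it takes over 50 s, if anything falls off the work surface, if the arm or the gripper's body presses on something with over 40 N, if the wrist force passes 120 N, or if a joint passes its speed limit or range.

## Working session

There is one attempt and no reset: what is moved stays moved. The work goes in short steps, Python scripts to look and compute and a tool call to move; the robot and the scene stay as the last step left them, time stands still between calls to the robot, and variables do not carry over. Pictures are saved under pics/ and viewed, at most 10 in all, crops included, and the job is handed in when it is done.

Besides the shell and the picture viewer there is one more tool, called after "Emit:" in YAML: its name, and indented under it one key for each argument. send_rows: Moves the arm, as the interface text tells. Its arguments: {"type":"object","properties":{"deltas":{"type":"array","items":{"type":"object","properties":{"dx":{"type":"number"},"dy":{"type":"number"},"dz":{"type":"number"},"rx":{"type":"number"},"ry":{"type":"number"},"rz":{"type":"number"}}}},"jaw":{"type":"number"},"newtons":{"type":"number"}},"required":["deltas"]}

```bash
ls; mkdir -p pics
cat > h.py <<'E'
import numpy as np, cv2, pickle
from scipy.spatial.transform import Rotation as R
def K(f):
    fl=210/np.tan(np.radians(f["vertical_fov"])/2)
    return np.array([[fl,0,f["cx"]],[0,fl,f["cy"]],[0,0,1.]])
def rot(f):
    o=np.array(f["orientation"],float)
    return o if o.shape==(3,3) else R.from_rotvec(o).as_matrix()
def rays(f,uv):
    p=cv2.undistortPoints(np.array(uv,float).reshape(-1,1,2),K(f),np.array(f["distortion"],float)).reshape(-1,2)
    return np.c_[p,np.ones(len(p))]@rot(f).T
def plane(f,uv,z):
    d=rays(f,uv);c=np.array(f["xyz"]);return c+d*((z-c[2])/d[:,2])[:,None]
def deproj(f,uv):
    uv=np.array(uv).reshape(-1,2).astype(int);d=rays(f,uv)
    return np.array(f["xyz"])+d*f["z_map"][uv[:,1],uv[:,0]][:,None]
def cloud(f):
    v,u=np.mgrid[:420,:560];return deproj(f,np.c_[u.ravel(),v.ravel()]).reshape(420,560,3)
def proj(f,P):
    q=(np.atleast_2d(P)-f["xyz"])@rot(f)
    return cv2.projectPoints(q,np.zeros(3),np.zeros(3),K(f),np.array(f["distortion"],float))[0].reshape(-1,2)
def load(n): return pickle.load(open(n+".pkl","rb"))
def grab(cam,name):
    from bench import r
    f=r.grab_frame(cam);pickle.dump(f,open(name+".pkl","wb"));cv2.imwrite(f"pics/{name}.png",f["frame"]);return f
E
python3 - <<'E'
from h import *
from bench import r
print(r.get_obs())
for c in("top","side","wrist"):
    f=grab(c,c+"0");print(c,f["xyz"],f["orientation"],f["vertical_fov"],f["cx"],f["cy"],f["distortion"])
E
```

```text
pics
{'clock': 0.0, 'joints': array([-1.41509822,  0.47783335,  0.02234532,  1.5564171 , -0.01150365,
        1.10934459, -0.08310457]), 'qvel': array([-2.44361976e-03, -4.29366870e-04,  1.32968115e-03,  7.54528596e-04,
       -7.83618432e-05,  7.33724758e-06,  3.46626293e-04]), 'tau': array([-8.48282161e-04, -5.96439171e+01,  1.60766032e+00, -2.81199825e+01,
        1.24586993e-02,  9.53846611e-03,  6.30708456e-06]), 'tcp_pos': array([0.17587195, 0.65109482, 0.24131804]), 'orientation': array([-4.13141558e-01, -3.11419913e+00,  2.93895969e-03]), 'contact_force': array([-0.30577775, -0.3621219 , -0.32769851]), 'moment': array([ 0.04636144, -0.00541753,  0.0488647 ]), 'gripper_force': 0.0, 'grip_width': 0.08530027721048945}
top [ 0.27802269 -0.07693891  1.26376385] [-2.1381848   2.11983128 -0.1823583 ] 49.93545356120903 273.67616245300565 208.155576021208 [-0.1408118  0.         0.         0.         0.       ]
side [0.41809861 0.54494905 0.65956038] [-0.18228831  2.80730004 -1.27740644] 56.63491784845776 278.14431664589864 205.7077187842448 [-0.03105795  0.          0.          0.          0.        ]
wrist [0.10771867 0.66854673 0.37170992] [2.30720858 1.76814215 0.24802444] 71.64966576578375 278.045763946359 210.50955728979326 [-0.03683126  0.          0.          0.          0.        ]
```

View pics/top0.png

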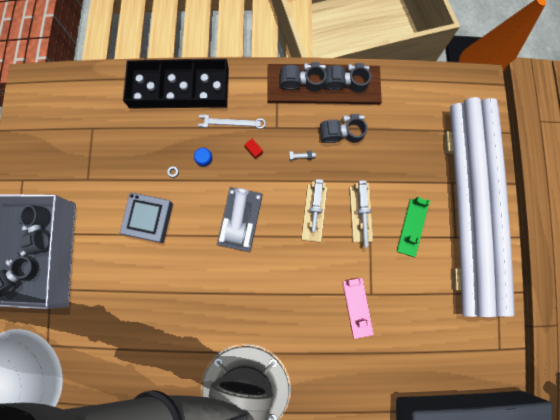

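View pics/side0.png

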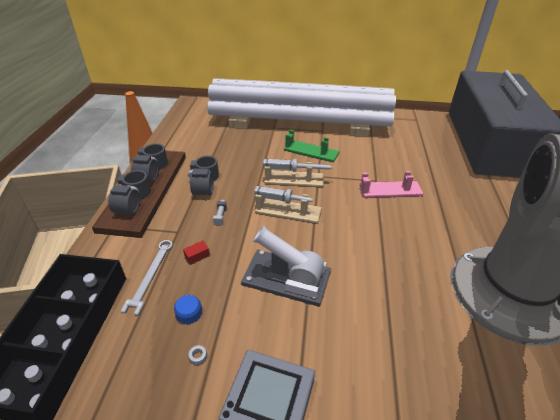

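The top view shows two wooden rests at about (315,210) and (361,213). The right-hand gauge has the longer nose, with its tip near (365,243). The jig is at (240,218) with its mouth up near (240,195), and the reader is at (147,218). The side view agrees: the long gauge is the farther one, nose tip near (331,167), and the mouth is near (262,237).

Run:
```python
from h import *
t,s=load("top0"),load("side0")
for f,n in((t,"t"),(s,"s")):
    C=cloud(f);print(n,"nodepth",(f["z_map"]==0).mean())
    if n=="t": 
        for uv in [(361,190),(363,215),(365,240),(240,195),(147,218),(300,240),(316,185),(240,218)]: print(uv,C[uv[1],uv[0]].round(4))
    else:
        for uv in [(280,163),(315,166),(328,167),(262,237),(268,390),(275,195)]: print(uv,C[uv[1],uv[0]].round(4))
a=cv2.resize(t["frame"][165:265,210:390],None,fx=4.4,fy=4.4,interpolation=cv2.INTER_CUBIC)[:290*2]
b=cv2.resize(s["frame"][140:305,230:345],None,fx=3.4,fy=3.4,interpolation=cv2.INTER_CUBIC)
cv2.imwrite("pics/c1.png",a);cv2.imwrite("pics/c2.png",b);print(a.shape,b.shape)
```

```text
t nodepth 0.003979591836734694
(361, 190) [ 0.5422 -0.3114  0.0599]
(363, 215) [ 0.4742 -0.3168  0.0514]
(365, 240) [ 0.4054 -0.3204  0.0528]
(240, 195) [0.5121 0.0148 0.1243]
(147, 218) [0.4618 0.2784 0.0437]
(300, 240) [ 4.098e-01 -1.468e-01 -2.000e-04]
(316, 185) [ 0.5559 -0.1879  0.0559]
(240, 218) [0.4567 0.0159 0.0935]
s nodepth 0.003937074829931973
(280, 163) [ 0.5232 -0.3112  0.0597]
(315, 166) [ 0.4294 -0.3211  0.0517]
(328, 167) [ 0.3947 -0.3169  0.0546]
(262, 237) [0.5159 0.0262 0.1201]
(268, 390) [0.4669 0.2837 0.0482]
(275, 195) [ 0.5187 -0.1788  0.0573]
(440, 792, 3) (561, 391, 3)
```

View pics/c1.png

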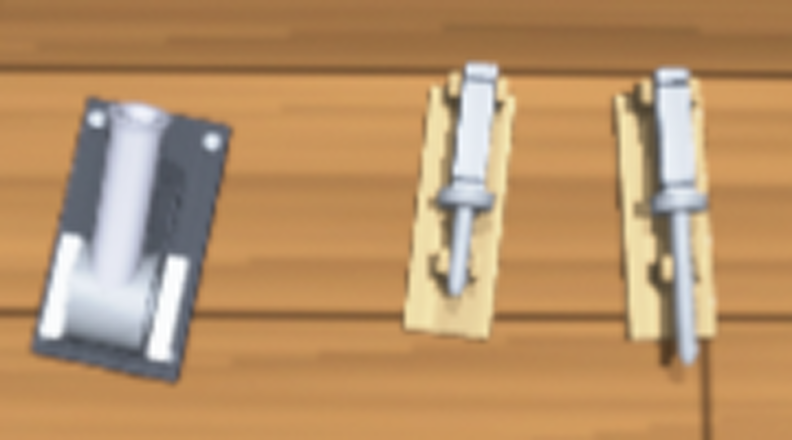

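View pics/c2.png

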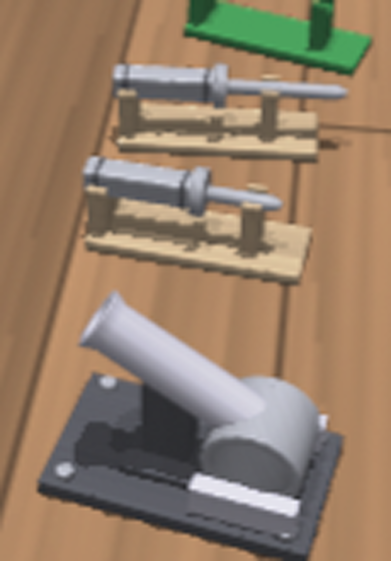

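The crops confirm it. The right-hand gauge (c1 tip near (687,360)) has the long nose and overhangs its rest. The tube mouth is at about (137,112) in c1, and in c2 it opens up and away from the robot. Next I fit the axes.

```bash
cat > m.py <<'E'
from h import *
def gauge_fit(P,lo,hi):
    """axis in plan: P points on gauge (z>.045); returns mean, dir(nose->handle)"""
    q=P[:,:2];m=q.mean(0);d=np.linalg.svd(q-m,full_matrices=False)[2][0]
    if d[0]<0:d=-d
    return m,d
def cyl(P,rad,d0,p0):
    """fit cylinder of known radius to points P"""
    from scipy.optimize import least_squares
    def res(x):
        d=x[:3]/np.linalg.norm(x[:3]);w=P-x[3:];w=w-np.outer(w@d,d)
        return np.linalg.norm(w,axis=1)-rad
    s=least_squares(res,np.r_[d0,p0],loss="soft_l1",f_scale=.002)
    return s.x[:3]/np.linalg.norm(s.x[:3]),s.x[3:],np.std(res(s.x)),s
E
python3 - <<'E'
from m import *
for n in("top0","side0"):
    f=load(n);C=cloud(f).reshape(-1,3);c=f["frame"].reshape(-1,3).astype(int)
    grey=(c.max(1)-c.min(1)<45)
    print(n)
    B=grey&(abs(C[:,0]-.49)<.14)&(abs(C[:,1]+.315)<.05)&(C[:,2]>.044)&(C[:,2]<.08)
    P=C[B];m,d=gauge_fit(P,0,0);t=(P[:,:2]-m)@d
    print("gauge n",len(P),"m",m,"dir deg",np.degrees(np.arctan2(d[1],d[0])),"ends",(m+d*t.min()).round(4),(m+d*t.max()).round(4),"len",np.ptp(t))
    for a in np.arange(0,.19,.012):
        k=(t-t.min()>=a)&(t-t.min()<a+.012)
        if k.sum(): 
            lat=(P[k,:2]-m)@[-d[1],d[0]];print(round(a,3),k.sum(),"zmax %.4f zmed %.4f lat %.4f..%.4f"%(P[k,2].max(),np.median(P[k,2]),lat.min(),lat.max()))
    # jig tube
    J=(abs(C[:,0]-.47)<.1)&(abs(C[:,1]-.015)<.07)
    P=C[J&(C[:,2]>.085)]
    d,p,e,s=cyl(P[(P[:,0]>.44)&(P[:,0]<.495)],.016,[.86,0,.5],[.47,.015,.08])
    print("tube dir",d,"elev",np.degrees(np.arcsin(d[2])),"az",np.degrees(np.arctan2(d[1],d[0])),"res",e,"max along",((P-p)@d).max(),"p at z=.115",p+d*(.115-p[2])/d[2], "pmax",p+d*np.percentile((P-p)@d,98))
    # base
    b=cv2.minAreaRect((C[J&(C[:,2]>.006)&(C[:,2]<.016)][:,:2]*1000).astype(np.float32));print("base",b)
    G=(abs(C[:,0]-.46)<.09)&(abs(C[:,1]-.28)<.09)&(C[:,2]>.038)&(C[:,2]<.06)
    b=cv2.minAreaRect((C[G][:,:2]*1000).astype(np.float32));print("reader",b,np.median(C[G][:,2]))
E
```

```text
top0
gauge n 429 m [ 0.49236601 -0.31835229] dir deg 2.542784830886807 ends [ 0.3865 -0.3231] [ 0.5682 -0.315 ] len 0.18185428322034303
0.0 14 zmax 0.0576 zmed 0.0530 lat -0.0056..0.0039
0.012 18 zmax 0.0573 zmed 0.0529 lat -0.0065..0.0045
0.024 20 zmax 0.0593 zmed 0.0540 lat -0.0049..0.0045
0.036 16 zmax 0.0583 zmed 0.0555 lat -0.0051..0.0037
0.048 23 zmax 0.0615 zmed 0.0534 lat -0.0065..0.0053
0.06 19 zmax 0.0595 zmed 0.0535 lat -0.0075..0.0043
0.072 16 zmax 0.0591 zmed 0.0532 lat -0.0050..0.0037
0.084 38 zmax 0.0728 zmed 0.0561 lat -0.0158..0.0164
0.096 46 zmax 0.0708 zmed 0.0627 lat -0.0162..0.0163
0.108 35 zmax 0.0641 zmed 0.0592 lat -0.0093..0.0090
0.12 33 zmax 0.0626 zmed 0.0589 lat -0.0105..0.0090
0.132 35 zmax 0.0647 zmed 0.0585 lat -0.0111..0.0092
0.144 35 zmax 0.0654 zmed 0.0593 lat -0.0112..0.0087
0.156 38 zmax 0.0643 zmed 0.0586 lat -0.0157..0.0097
0.168 35 zmax 0.0652 zmed 0.0584 lat -0.0108..0.0090
0.18 8 zmax 0.0615 zmed 0.0592 lat -0.0114..0.0084
tube dir [ 0.85677839 -0.18178543  0.48258144] elev 28.85413607580702 az -11.978983702275643 res 0.0019221377198989564 max
[... 1102 characters left out ...]
t -0.0172..0.0051
0.144 42 zmax 0.0629 zmed 0.0589 lat -0.0170..0.0067
0.156 45 zmax 0.0638 zmed 0.0592 lat -0.0177..0.0119
0.168 42 zmax 0.0624 zmed 0.0580 lat -0.0143..0.0133
0.18 9 zmax 0.0618 zmed 0.0571 lat -0.0133..0.0030
tube dir [ 0.85416551 -0.16581709  0.49285492] elev 29.52840030206841 az -10.986046455047967 res 0.001062134450487013 max along 0.012420853283393662 p at z=.115 [0.52538465 0.01183339 0.115     ] pmax [0.52597874 0.01171806 0.11534279]
base ((466.6783447265625, 24.386558532714844), (98.03939056396484, 170.20680236816406), 78.98226928710938)
reader ((466.4141540527344, 286.3885498046875), (119.81448364257812, 119.91371154785156), 79.02839660644531) 0.046964656481806366
```

Emit:
send_rows:
  deltas:
    - {"dx": 30, "dy": -28, "rz": 3}
    - {"dx": 60, "dy": -56, "rz": 6}
    - {"dx": 90, "dy": -83, "rz": 9}
    - {"dx": 120, "dy": -111, "rz": 12}
    - {"dx": 150, "dy": -139, "rz": 18}
  jaw: 85
  newtons: 80

```text
$.deltas[0]: bad value
```

Emit:
send_rows:
  deltas:
    - {"dx": 30, "dy": -28}
    - {"dx": 60, "dy": -56}
    - {"dx": 90, "dy": -83}
    - {"dx": 120, "dy": -111}
    - {"dx": 150, "dy": -139}

```text
$.deltas[0]: bad value
```

Emit:
send_rows:
  deltas:
    - {"dx": 10, "dy": -40}
    - {"dx": 20, "dy": -80}
    - {"dx": 30, "dy": -120}
    - {"dx": 40, "dy": -160}
    - {"dx": 50, "dy": -200}

```text
$.deltas[0]: bad value
```

Emit:
send_rows:
  deltas:
    - {"dx": 0, "dy": -41}
    - {"dx": 0, "dy": -82}
    - {"dx": 0, "dy": -123}
    - {"dx": 0, "dy": -164}
    - {"dx": 0, "dy": -205}

```text
$.deltas[0]: bad value
```

Emit:
send_rows:
  deltas:
    - {"dx": 0, "dy": -41}
    - {"dx": 0, "dy": -82}
    - {"dx": 0, "dy": -123}
    - {"dx": 0, "dy": -164}
    - {"dx": 0, "dy": -205}

```text
$.deltas[0]: bad value
```

Emit:
send_rows:
  deltas:
    - {"dx": 30, "dy": -28, "dz": 0, "rx": 0, "ry": 0, "rz": 3}
    - {"dx": 60, "dy": -56, "dz": 0, "rx": 0, "ry": 0, "rz": 6}
    - {"dx": 90, "dy": -83, "dz": 0, "rx": 0, "ry": 0, "rz": 9}
    - {"dx": 120, "dy": -111, "dz": 0, "rx": 0, "ry": 0, "rz": 12}
    - {"dx": 150, "dy": -139, "dz": 0, "rx": 0, "ry": 0, "rz": 18}
  jaw: 85
  newtons: 80

```text
clock: 0.57
tcp_pos: [0.327, 0.511, 0.2421]
orientation: [0.083, -3.14, 0.001]
contact_force: [0.4, 0.5, -0.0]
grip_width: 0.0851
gripper_force: 0.0
```

Emit:
send_rows:
  deltas:
    - {"dx": 30, "dy": -28, "dz": 0, "rx": 0, "ry": 0, "rz": 0}
    - {"dx": 60, "dy": -56, "dz": 0, "rx": 0, "ry": 0, "rz": 0}
    - {"dx": 90, "dy": -83, "dz": 0, "rx": 0, "ry": 0, "rz": 0}
    - {"dx": 120, "dy": -111, "dz": 0, "rx": 0, "ry": 0, "rz": 0}
    - {"dx": 150, "dy": -139, "dz": 0, "rx": 0, "ry": 0, "rz": 0}

```text
clock: 0.98
tcp_pos: [0.477, 0.372, 0.2422]
orientation: [0.079, -3.14, 0.0]
contact_force: [0.5, 0.8, -0.3]
grip_width: 0.0847
gripper_force: 0.0
```

Emit:
send_rows:
  deltas:
    - {"dx": 10, "dy": -40, "dz": 0, "rx": 0, "ry": 0, "rz": 0}
    - {"dx": 20, "dy": -80, "dz": 0, "rx": 0, "ry": 0, "rz": 0}
    - {"dx": 30, "dy": -120, "dz": 0, "rx": 0, "ry": 0, "rz": 0}
    - {"dx": 40, "dy": -160, "dz": 0, "rx": 0, "ry": 0, "rz": 0}
    - {"dx": 50, "dy": -200, "dz": 0, "rx": 0, "ry": 0, "rz": 0}

```text
clock: 1.4
tcp_pos: [0.526, 0.1716, 0.2422]
orientation: [0.079, -3.14, 0.0]
contact_force: [1.3, 0.5, 0.5]
grip_width: 0.0842
gripper_force: 0.0
```

Emit:
send_rows:
  deltas:
    - {"dx": 0, "dy": -41, "dz": 0, "rx": 0, "ry": 0, "rz": 0}
    - {"dx": 0, "dy": -82, "dz": 0, "rx": 0, "ry": 0, "rz": 0}
    - {"dx": 0, "dy": -123, "dz": 0, "rx": 0, "ry": 0, "rz": 0}
    - {"dx": 0, "dy": -164, "dz": 0, "rx": 0, "ry": 0, "rz": 0}
    - {"dx": 0, "dy": -205, "dz": 0, "rx": 0, "ry": 0, "rz": 0}

```text
clock: 1.82
tcp_pos: [0.5255, -0.0333, 0.2423]
orientation: [-0.079, 3.141, 0.0]
contact_force: [0.7, 0.3, 0.5]
grip_width: 0.0853
gripper_force: 0.0
```

Emit:
send_rows:
  deltas:
    - {"dx": 0, "dy": -41, "dz": 0, "rx": 0, "ry": 0, "rz": 0}
    - {"dx": 0, "dy": -82, "dz": 0, "rx": 0, "ry": 0, "rz": 0}
    - {"dx": 0, "dy": -123, "dz": 0, "rx": 0, "ry": 0, "rz": 0}
    - {"dx": 0, "dy": -164, "dz": 0, "rx": 0, "ry": 0, "rz": 0}
    - {"dx": 0, "dy": -205, "dz": 0, "rx": 0, "ry": 0, "rz": 0}

```text
clock: 2.23
tcp_pos: [0.5255, -0.2382, 0.2423]
orientation: [0.079, -3.141, -0.0]
contact_force: [0.2, 0.0, 0.6]
grip_width: 0.0851
gripper_force: 0.0
```

```bash
python3 -c "
from h import *;grab('wrist','w1')"
```

Emit:
send_rows:
  deltas:
    - {"dx": 0, "dy": -38, "dz": 0, "rx": 0, "ry": 0, "rz": 0}
    - {"dx": 0, "dy": -77, "dz": 0, "rx": 0, "ry": 0, "rz": 0}
    - {"dx": 0, "dy": -77, "dz": 0, "rx": 0, "ry": 0, "rz": 0}

```text
clock: 2.53
tcp_pos: [0.5234, -0.3219, 0.2426]
orientation: [0.064, -3.14, 0.009]
contact_force: [-0.4, -0.8, 0.8]
grip_width: 0.085
gripper_force: 0.0
```

```bash
python3 -c "
from h import *;grab('wrist','w2')
cv2.imwrite('pics/w12.png',np.hstack([cv2.imread('pics/w1.png'),cv2.imread('pics/w2.png')])[:,::1][::1]) 
a=cv2.imread('pics/w12.png');cv2.imwrite('pics/w12.png',cv2.resize(a,(800,300)))
from m import *
for n in ('w1','w2'):
    f=load(n);C=cloud(f).reshape(-1,3)
    c=f['frame'].reshape(-1,3).astype(int)
    P=C[(c.max(1)-c.min(1)<40)&(abs(C[:,0]-.48)<.14)&(abs(C[:,1]+.317)<.04)&(C[:,2]>.047)&(C[:,2]<.075)]
    m,d=gauge_fit(P,0,0);t=(P[:,:2]-m)@d
    print(n,len(P),f['xyz'],'dir',np.degrees(np.arctan2(d[1],d[0])),'ends',m+d*t.min(),m+d*t.max(),np.ptp(t))
    for a in np.arange(0,np.ptp(t),.012):
        k=(t-t.min()>=a)&(t-t.min()<a+.012); l=(P[k,:2]-m)@[-d[1],d[0]]
        if k.any():print(round(a,3),k.sum(),np.percentile(P[k,2],[50,95]).round(4),np.percentile(l,[2,98]).round(4))
"
```

```text
w1 2766 [ 0.45495252 -0.24298513  0.3725793 ] dir 2.570314988128278 ends [ 0.38579288 -0.32424684] [ 0.56985114 -0.31598436] 0.18424362259045246
0.0 116 [0.053  0.0549] [-0.0051  0.0041]
0.012 142 [0.0533 0.0552] [-0.0059  0.0042]
0.024 138 [0.0534 0.0551] [-0.006   0.0044]
0.036 138 [0.0534 0.0553] [-0.0062  0.0045]
0.048 132 [0.0539 0.0555] [-0.0061  0.0044]
0.06 134 [0.0535 0.0551] [-0.0065  0.0046]
0.072 131 [0.0533 0.0554] [-0.0065  0.0044]
0.084 189 [0.0539 0.0658] [-0.0139  0.0147]
0.096 320 [0.0628 0.0667] [-0.0157  0.0162]
0.108 223 [0.0587 0.06  ] [-0.0106  0.0088]
0.12 221 [0.0584 0.0599] [-0.0108  0.0087]
0.132 216 [0.0585 0.0596] [-0.0107  0.0088]
0.144 204 [0.0586 0.0598] [-0.0106  0.0088]
0.156 207 [0.0585 0.0597] [-0.0108  0.0086]
0.168 194 [0.0586 0.0598] [-0.0107  0.0087]
0.18 61 [0.0583 0.0594] [-0.0106  0.0085]
w2 2558 [ 0.45292823 -0.3253036   0.37292035] dir 2.623223469821786 ends [ 0.38573374 -0.32555196] [ 0.56929811 -0.31714179] 0.18375693533330173
0.0 106 [0.0526 0.0545] [-0.0055  0.0047]
0.012 143 [0.0533 0.0549] [-0.0055  0.0047]
0.024 134 [0.0533 0.0552] [-0.0056  0.0048]
0.036 125 [0.0538 0.0553] [-0.0046  0.0048]
0.048 124 [0.0536 0.0551] [-0.0046  0.0059]
0.06 120 [0.0535 0.055 ] [-0.0047  0.006 ]
0.072 131 [0.0535 0.0552] [-0.0047  0.0061]
0.084 187 [0.0538 0.0649] [-0.0149  0.015 ]
0.096 305 [0.0635 0.0666] [-0.0167  0.0156]
0.108 201 [0.0587 0.0597] [-0.0092  0.0093]
0.12 195 [0.0585 0.0597] [-0.0093  0.0093]
0.132 183 [0.0587 0.0597] [-0.0094  0.0094]
0.144 192 [0.0586 0.0597] [-0.0095  0.0095]
0.156 182 [0.0586 0.0598] [-0.0096  0.0096]
0.168 178 [0.0587 0.0599] [-0.0097  0.0097]
0.18 52 [0.0585 0.0598] [-0.0098  0.0086]
```

View pics/w12.png

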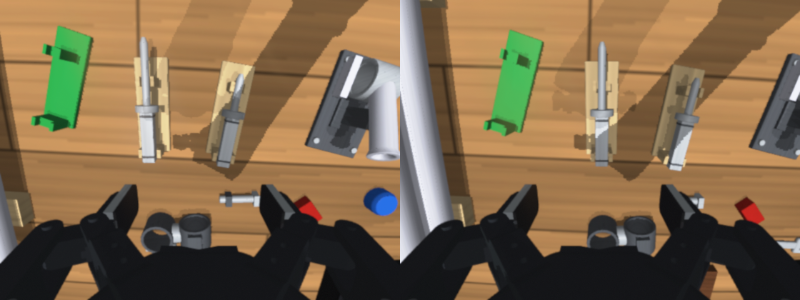

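The wrist views show the long gauge at about (600,105) in the right half, between the fingers and lined up with them. Both views give grip point (0.5255, -0.3185), yaw 2.6°, and a handle top at z 0.060, which puts the axis at 0.050 as stated.

```bash
python3 -c "
from h import *;from bench import r
o=r.get_obs();print(o['tcp_pos'],R.from_rotvec(o['orientation']).as_matrix().round(4),o['joints'])"
```

```text
[ 0.52418832 -0.31814119  0.24218238] [[-0.9991 -0.0429 -0.001 ]
 [-0.0429  0.9991 -0.0026]
 [ 0.0011 -0.0025 -1.    ]] [ 0.14625641  0.39100579  0.3907347   1.7316847  -0.16485301  1.05123837
  2.20621605]
```

Emit:
send_rows:
  deltas:
    - {"dx": 0, "dy": -2, "dz": -30, "rx": 0, "ry": 0, "rz": 0}
    - {"dx": 0, "dy": -3, "dz": -65, "rx": 0, "ry": 0, "rz": 0}
    - {"dx": 0, "dy": -3, "dz": -100, "rx": 0, "ry": 0, "rz": 0}
    - {"dx": 0, "dy": -3, "dz": -120, "rx": 0, "ry": 0, "rz": 0}
    - {"dx": 0, "dy": -3, "dz": -120, "rx": 0, "ry": 0, "rz": 0}

```text
clock: 3.0
tcp_pos: [0.5234, -0.3129, 0.1174]
orientation: [0.081, -3.132, -0.007]
contact_force: [-0.7, 0.6, -0.7]
grip_width: 0.0851
gripper_force: 0.0
```

Emit:
send_rows:
  deltas:
    - {"dx": 0, "dy": 0, "dz": 0, "rx": 0, "ry": 0, "rz": 0}
    - {"dx": 0, "dy": 0, "dz": 0, "rx": 0, "ry": 0, "rz": 0}

```text
clock: 3.17
tcp_pos: [0.5271, -0.3162, 0.1238]
orientation: [-0.08, 3.139, -0.001]
contact_force: [0.4, -0.6, 1.5]
grip_width: 0.0845
gripper_force: 0.0
```

Emit:
send_rows:
  deltas:
    - {"dx": 0, "dy": -1, "dz": -20, "rx": 0, "ry": 0, "rz": 0}
    - {"dx": 0, "dy": -1, "dz": -40, "rx": 0, "ry": 0, "rz": 0}
    - {"dx": 0, "dy": -1, "dz": -60, "rx": 0, "ry": 0, "rz": 0}
    - {"dx": 0, "dy": -1, "dz": -75, "rx": 0, "ry": 0, "rz": 0}
    - {"dx": 0, "dy": -1, "dz": -80, "rx": 0, "ry": 0, "rz": 0}

```text
clock: 3.58
tcp_pos: [0.5264, -0.317, 0.0423]
orientation: [-0.08, 3.14, 0.0]
contact_force: [-0.9, 0.9, -0.6]
grip_width: 0.0853
gripper_force: 0.0
```

Emit:
send_rows:
  deltas:
    - {"dx": 0, "dy": 0, "dz": 0, "rx": 0, "ry": 0, "rz": 0}
    - {"dx": 0, "dy": 0, "dz": 0, "rx": 0, "ry": 0, "rz": 0}
    - {"dx": 0, "dy": 0, "dz": 0, "rx": 0, "ry": 0, "rz": 0}

```text
clock: 3.83
tcp_pos: [0.5272, -0.318, 0.0441]
orientation: [-0.079, 3.138, -0.002]
contact_force: [0.5, 0.1, 1.2]
grip_width: 0.0853
gripper_force: 0.0
```

Emit:
send_rows:
  deltas:
    - {"dx": 0, "dy": 0, "dz": 0, "rx": 0, "ry": 0, "rz": 0}
    - {"dx": 0, "dy": 0, "dz": 0, "rx": 0, "ry": 0, "rz": 0}
    - {"dx": 0, "dy": 0, "dz": 0, "rx": 0, "ry": 0, "rz": 0}
    - {"dx": 0, "dy": 0, "dz": 0, "rx": 0, "ry": 0, "rz": 0}
    - {"dx": 0, "dy": 0, "dz": 0, "rx": 0, "ry": 0, "rz": 0}
  jaw: 0
  newtons: 80

```text
clock: 4.25
tcp_pos: [0.5261, -0.3173, 0.0425]
orientation: [-0.079, 3.14, -0.0]
contact_force: [0.2, -0.4, 0.3]
grip_width: 0.0252
gripper_force: 0.0
```

Emit:
send_rows:
  deltas:
    - {"dx": 0, "dy": 0, "dz": 0, "rx": 0, "ry": 0, "rz": 0}
    - {"dx": 0, "dy": 0, "dz": 0, "rx": 0, "ry": 0, "rz": 0}
    - {"dx": 0, "dy": 0, "dz": 0, "rx": 0, "ry": 0, "rz": 0}
    - {"dx": 0, "dy": 0, "dz": 0, "rx": 0, "ry": 0, "rz": 0}
    - {"dx": 0, "dy": 0, "dz": 0, "rx": 0, "ry": 0, "rz": 0}

```text
clock: 4.67
tcp_pos: [0.5262, -0.3176, 0.0426]
orientation: [-0.079, 3.14, -0.0]
contact_force: [-0.8, 0.4, 5.7]
grip_width: 0.0187
gripper_force: 78.4
```

Emit:
send_rows:
  deltas:
    - {"dx": 0, "dy": 0, "dz": 10, "rx": 0, "ry": 0, "rz": 0}
    - {"dx": 0, "dy": 0, "dz": 25, "rx": 0, "ry": 0, "rz": 0}
    - {"dx": 0, "dy": 0, "dz": 50, "rx": 0, "ry": 0, "rz": 0}
    - {"dx": 0, "dy": 0, "dz": 75, "rx": 0, "ry": 0, "rz": 0}
    - {"dx": 0, "dy": 0, "dz": 105, "rx": 0, "ry": 0, "rz": 0}

```text
clock: 5.08
tcp_pos: [0.5245, -0.3163, 0.1469]
orientation: [0.079, -3.137, -0.003]
contact_force: [1.1, -0.3, -3.9]
grip_width: 0.0186
gripper_force: 78.6
```

Emit:
send_rows:
  deltas:
    - {"dx": 5, "dy": 0, "dz": 30, "rx": 0, "ry": -5, "rz": 0}
    - {"dx": 10, "dy": 0, "dz": 60, "rx": 0, "ry": -10, "rz": 0}
    - {"dx": 20, "dy": 0, "dz": 90, "rx": 0, "ry": -16, "rz": 0}
    - {"dx": 30, "dy": 0, "dz": 120, "rx": 0, "ry": -23, "rz": 0}
    - {"dx": 40, "dy": 0, "dz": 140, "rx": 0, "ry": -30, "rz": 0}

```text
clock: 5.5
tcp_pos: [0.5667, -0.3177, 0.2912]
orientation: [-0.066, 2.609, -0.021]
contact_force: [1.4, 0.1, -4.5]
grip_width: 0.019
gripper_force: 78.8
```

```bash
python3 -c "
from h import *;from bench import r
o=r.get_obs();print(o['tcp_pos'],R.from_rotvec(o['orientation']).as_matrix().round(4),o['joints'],o['gripper_force'],o['grip_width'])
f=grab('wrist','w3');cv2.imwrite('pics/w3.png',f['frame'])"
```

```text
[ 0.56671224 -0.31773798  0.29121867] [[-0.8609 -0.0432  0.5069]
 [-0.0514  0.9987 -0.0022]
 [-0.5061 -0.028  -0.862 ]] [ 0.35163612  0.20753491  0.21991026  1.93851387 -0.56885417  0.61055808
  2.58537381] 78.7996780872345 0.019008981469011255
```

View pics/w3.png

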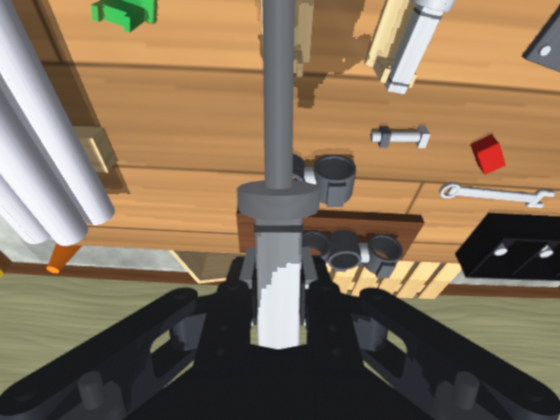

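The gauge is held along the tool; its collar shows at (277,200) and the nose runs up out of view. The jaw opening is steady at 19 mm. I'll move above the jig for a close measurement.

Emit:
send_rows:
  deltas:
    - {"dx": 12, "dy": 0, "dz": 5, "rx": 0, "ry": 0, "rz": -2}
    - {"dx": 24, "dy": 38, "dz": 10, "rx": 0, "ry": 0, "rz": -5}
    - {"dx": 36, "dy": 76, "dz": 10, "rx": 0, "ry": 0, "rz": -8}
    - {"dx": 48, "dy": 114, "dz": 10, "rx": 0, "ry": 0, "rz": -11}
    - {"dx": 60, "dy": 152, "dz": 10, "rx": 0, "ry": 0, "rz": -14}

```text
clock: 5.97
tcp_pos: [0.612, -0.2039, 0.2944]
orientation: [0.216, 2.623, -0.093]
contact_force: [0.8, 0.0, -3.4]
grip_width: 0.0182
gripper_force: 79.2
```

Emit:
send_rows:
  deltas:
    - {"dx": 12, "dy": 38, "dz": 0, "rx": 0, "ry": 0, "rz": 0}
    - {"dx": 24, "dy": 76, "dz": 0, "rx": 0, "ry": 0, "rz": 0}
    - {"dx": 36, "dy": 110, "dz": 0, "rx": 0, "ry": 0, "rz": 0}
    - {"dx": 44, "dy": 130, "dz": 0, "rx": 0, "ry": 0, "rz": 0}
    - {"dx": 44, "dy": 140, "dz": 0, "rx": 0, "ry": 0, "rz": 0}

```text
clock: 6.38
tcp_pos: [0.6574, -0.0605, 0.2945]
orientation: [0.205, 2.622, -0.093]
contact_force: [0.6, 0.3, -3.4]
grip_width: 0.0185
gripper_force: 79.3
```

Emit:
send_rows:
  deltas:
    - {"dx": 0, "dy": 0, "dz": 0, "rx": 0, "ry": 0, "rz": 0}
    - {"dx": 0, "dy": 0, "dz": 0, "rx": 0, "ry": 0, "rz": 0}
    - {"dx": 0, "dy": 0, "dz": 0, "rx": 0, "ry": 0, "rz": 0}

```text
clock: 6.63
tcp_pos: [0.656, -0.0678, 0.2953]
orientation: [0.216, 2.62, -0.096]
contact_force: [0.1, -0.1, -3.9]
grip_width: 0.0186
gripper_force: 79.3
```

```bash
cat >> m.py <<'E'
def tool():
    from bench import r
    o=r.get_obs();return np.array(o["tcp_pos"]),R.from_rotvec(o["orientation"]).as_matrix()
E
python3 - <<'E'
from m import *
p,T=tool();print(p,T.round(4))
f=grab('wrist','w4');tp=grab('top','t4');sd=grab('side','s4')
C=cloud(f).reshape(-1,3)
# gauge in tool frame
Q=(C-p)@T
print("tip px",proj(f,p+T@[.14,0,-.008]),"mouth px",proj(f,[.5255,.012,.115]))
k=(abs(Q[:,1])<.03)&(Q[:,0]>.02)&(Q[:,0]<.15)&(abs(Q[:,2]+.008)<.03)
for a in np.arange(.02,.15,.01):
    s=Q[k&(Q[:,0]>=a)&(Q[:,0]<a+.01)]
    if len(s)>5:print("%.3f n %d y %.4f..%.4f zmin %.4f zmed %.4f"%(a,len(s),*np.percentile(s[:,1],[2,98]),np.percentile(s[:,2],3),np.median(s[:,2])))
n=Q[k&(Q[:,0]>.062)]
d,q,e,_=cyl(n,.006,[1,0,0],[.1,0,-.008]);print("nose dir tool",d,"at x=.045",q+d*(.045-q[0])/d[0],e)
for nm,f in (("w",f),("t",tp),("s",sd),("w1",load("w1"))):
    C=cloud(f).reshape(-1,3)
    J=(abs(C[:,0]-.47)<.1)&(abs(C[:,1]-.015)<.06)&(C[:,2]>.08)&(C[:,2]<.14)
    d=np.array([.85,-.17,.5]);m0=np.array([.5255,.012,.115])
    w=C-m0;t=w@d;rad=np.linalg.norm(w-np.outer(t,d),axis=1)
    B=J&(t>-.065)&(t<-.02)&(rad<.024)
    if B.sum()<40: print(nm,"few",B.sum());continue
    d,q,e,_=cyl(C[B],.016,d,m0)
    w=C-q;t=w@d;rad=np.linalg.norm(w-np.outer(t,d),axis=1)
    M=J&(rad<.022)&(t>-.1+((m0-q)@d))
    print(nm,B.sum(),"dir",d.round(4),"elev %.2f az %.2f"%(np.degrees(np.arcsin(d[2])),np.degrees(np.arctan2(d[1],d[0]))),"res %.4f"%e,"ax@z.115",(q+d*(.115-q[2])/d[2]).round(4),"mouth by extent",(q+d*np.percentile(t[M],99)).round(4))
E
```

```text
[ 0.65597325 -0.06783863  0.29532453] [[-0.8596  0.1709  0.4816]
 [ 0.1353  0.9849 -0.108 ]
 [-0.4928 -0.0277 -0.8697]]
tip px [[281.51485921 -73.98687681]] mouth px [[ 380.35370841 -108.17731664]]
0.020 n 1016 y -0.0105..0.0086 zmin -0.0170 zmed -0.0160
0.030 n 1157 y -0.0165..0.0145 zmin -0.0240 zmed -0.0170
0.040 n 2312 y -0.0172..0.0151 zmin -0.0241 zmed -0.0184
0.050 n 675 y -0.0067..0.0047 zmin -0.0125 zmed -0.0109
0.060 n 726 y -0.0066..0.0046 zmin -0.0125 zmed -0.0109
0.070 n 760 y -0.0069..0.0045 zmin -0.0126 zmed -0.0108
0.080 n 792 y -0.0067..0.0043 zmin -0.0127 zmed -0.0108
0.090 n 854 y -0.0067..0.0042 zmin -0.0126 zmed -0.0107
0.100 n 920 y -0.0069..0.0045 zmin -0.0126 zmed -0.0107
0.110 n 546 y -0.0068..0.0044 zmin -0.0126 zmed -0.0107
nose dir tool [ 0.99998713 -0.00459169  0.00215934] at x=.045 [ 0.045      -0.0009991  -0.00579315] 0.0005589246244999132
w few 0
t few 0
s 359 dir [ 0.8541 -0.1686  0.4919] elev 29.47 az -11.17 res 0.0010 ax@z.115 [0.525  0.0117 0.115 ] mouth by extent [0.526  0.0115 0.1156]
w1 1680 dir [ 0.8502 -0.1664  0.4994] elev 29.96 az -11.08 res 0.0007 ax@z.115 [0.529  0.0101 0.115 ] mouth by extent [0.5269 0.0105 0.1137]
```

```bash
cat >> m.py <<'E'
az=np.radians(-11.1);d=np.array([np.cos(np.pi/6)*np.cos(az),np.cos(np.pi/6)*np.sin(az),.5])
ty=np.array([-np.sin(az),np.cos(az),0]);TT=np.c_[-d,ty,np.cross(-d,ty)]
off=np.array([.0457,-.0005,-.0072]);mouth=np.array([.5265,.0113,.115])
def delta(s):
    p,T=tool();g=p+T@off;w=g-mouth
    print("now s %.4f lateral y %.4f z %.4f  axis err deg"%(w@d,w@ty,w@np.cross(d,ty)),np.degrees(R.from_matrix(TT@T.T).as_rotvec()).round(2))
    print("to s=%.3f: mm"%s,((mouth+d*s-TT@off-p)*1000).round(1))
E
python3 -c "
from m import *
delta(.150);delta(.135)"
```

```text
now s 0.1686 lateral y -0.0548 z 0.0929  axis err deg [ 1.43 -0.64 -1.21]
to s=0.150: mm [ 40.   46.6 -89.5]
now s 0.1686 lateral y -0.0548 z 0.0929  axis err deg [ 1.43 -0.64 -1.21]
to s=0.135: mm [ 27.3  49.1 -97. ]
```

Emit:
send_rows:
  deltas:
    - {"dx": 10, "dy": 12, "dz": -22, "rx": 0.5, "ry": -0.2, "rz": -0.4}
    - {"dx": 20, "dy": 24, "dz": -45, "rx": 1, "ry": -0.4, "rz": -0.8}
    - {"dx": 30, "dy": 36, "dz": -67, "rx": 1.4, "ry": -0.6, "rz": -1.2}
    - {"dx": 40, "dy": 46.5, "dz": -89.5, "rx": 1.4, "ry": -0.6, "rz": -1.2}
    - {"dx": 40, "dy": 46.5, "dz": -89.5, "rx": 1.4, "ry": -0.6, "rz": -1.2}

```text
clock: 7.2
tcp_pos: [0.6958, -0.0172, 0.2015]
orientation: [0.246, 2.615, -0.068]
contact_force: [-0.3, 0.7, -3.0]
grip_width: 0.0188
gripper_force: 79.2
```

Emit:
send_rows:
  deltas:
    - {"dx": 0, "dy": 0, "dz": 0, "rx": 0, "ry": 0, "rz": 0}
    - {"dx": 0, "dy": 0, "dz": 0, "rx": 0, "ry": 0, "rz": 0}
    - {"dx": 0, "dy": 0, "dz": 0, "rx": 0, "ry": 0, "rz": 0}
    - {"dx": 0, "dy": 0, "dz": 0, "rx": 0, "ry": 0, "rz": 0}

```text
clock: 7.53
tcp_pos: [0.6973, -0.021, 0.2086]
orientation: [0.252, 2.605, -0.067]
contact_force: [-0.1, -0.6, -3.5]
grip_width: 0.0189
gripper_force: 79.2
```

Run:
```python
from m import *
delta(.11)
s=grab('side','s5');t=grab('top','t5');w=grab('wrist','w5');delta(.11)
p,T=tool();tip=p+T@(off+[.095,0,0]);
for f,n in((s,"s"),(t,"t"),(w,"w")): print(n,"tip px",proj(f,tip),"mouth",proj(f,mouth))
u=proj(s,mouth)[0].astype(int)
a=s["frame"][max(0,u[1]-60):u[1]+60,u[0]-70:u[0]+70];b=t["frame"];v=proj(t,mouth)[0].astype(int);b=b[v[1]-60:v[1]+60,v[0]-70:v[0]+70]
cv2.imwrite("pics/c5.png",cv2.resize(np.hstack([a,b]),(800,343),interpolation=cv2.INTER_CUBIC))
# side-depth fit of nose, relative to the tube seen by the same camera
C=cloud(s).reshape(-1,3);q=C-mouth;tt=q@d;rad=np.linalg.norm(q-np.outer(tt,d),axis=1)
k=(tt>.06)&(tt<.14)&(rad<.014);print(k.sum())
if k.sum()>30:
    dd,qq,e,_=cyl(C[k],.006,d,mouth+.1*d);print("nose dir",dd,"err lateral at .1:",(qq+dd*((.1-(qq-mouth)@d)/(dd@d))-mouth-.1*d)@np.c_[ty,np.cross(d,ty)],e)
```

```text
now s 0.1517 lateral y 0.0006 z 0.0012  axis err deg [-0.02  0.15 -0.07]
to s=0.110: mm [-34.9   6.2 -22. ]
now s 0.1510 lateral y 0.0013 z 0.0008  axis err deg [-0.02  0.1  -0.13]
to s=0.110: mm [-34.7   5.4 -21.3]
s tip px [[234.14206631 217.36118036]] mouth [[257.96839897 232.94467257]]
t tip px [[244.50003776 169.85941574]] mouth [[241.71718033 190.30013519]]
w tip px [[280.58273118 -75.39125168]] mouth [[ 277.59028106 -259.20055898]]
254
nose dir [ 0.84542551 -0.16128718  0.50915828] err lateral at .1: [0.00081777 0.00201102] 0.0010499413744486036
```

View pics/c5.png

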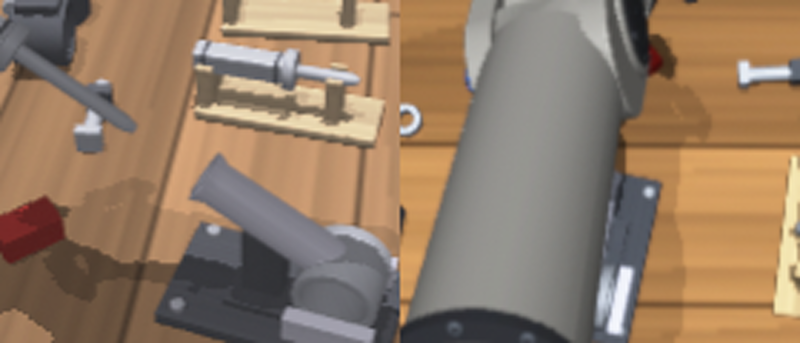

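The left half (side view) shows the nose tip at about (130,125), in line with the tube mouth at (207,180). In the top view the arm hides the mouth. I'll go in.

Emit:
send_rows:
  deltas:
    - {"dx": -12, "dy": 1.5, "dz": -8, "rx": 0, "ry": 0.1, "rz": -0.1}
    - {"dx": -24, "dy": 3.7, "dz": -15, "rx": 0, "ry": 0.1, "rz": -0.1}
    - {"dx": -36, "dy": 6, "dz": -22.3, "rx": 0, "ry": 0.1, "rz": -0.1}
    - {"dx": -46, "dy": 8, "dz": -28.2, "rx": 0, "ry": 0.1, "rz": -0.1}
    - {"dx": -51.8, "dy": 9.1, "dz": -31.6, "rx": 0, "ry": 0.1, "rz": -0.1}

```text
clock: 8.1
tcp_pos: [0.6437, -0.0105, 0.1746]
orientation: [0.252, 2.61, -0.068]
contact_force: [0.0, -0.3, -4.0]
grip_width: 0.0188
gripper_force: 79.3
```

Emit:
send_rows:
  deltas:
    - {"dx": -5, "dy": 1, "dz": -3, "rx": 0, "ry": 0, "rz": 0}
    - {"dx": -8.5, "dy": 1.7, "dz": -5, "rx": 0, "ry": 0, "rz": 0}
    - {"dx": -8.5, "dy": 1.7, "dz": -5, "rx": 0, "ry": 0, "rz": 0}
    - {"dx": -8.5, "dy": 1.7, "dz": -5, "rx": 0, "ry": 0, "rz": 0}

```text
clock: 8.43
tcp_pos: [0.6372, -0.0088, 0.1707]
orientation: [0.252, 2.608, -0.067]
contact_force: [-0.7, -0.2, -4.1]
grip_width: 0.019
gripper_force: 79.3
```

Run:
```python
from m import *
from bench import r
delta(.04);o=r.get_obs();print(o["contact_force"],o["moment"])
```

```text
now s 0.0796 lateral y 0.0010 z -0.0008  axis err deg [-0.   -0.03 -0.08]
to s=0.040: mm [-34.2   5.6 -19.1]
[-0.68687142 -0.23738872 -4.07158485] [0.19111522 0.76675448 0.02050341]
```

Emit:
send_rows:
  deltas:
    - {"dx": -7, "dy": 1.1, "dz": -4, "rx": 0, "ry": 0, "rz": 0}
    - {"dx": -14, "dy": 2.2, "dz": -7.8, "rx": 0, "ry": 0, "rz": 0}
    - {"dx": -21, "dy": 3.4, "dz": -11.7, "rx": 0, "ry": 0, "rz": 0}
    - {"dx": -28, "dy": 4.5, "dz": -15.6, "rx": 0, "ry": 0, "rz": 0}
    - {"dx": -34.2, "dy": 5.6, "dz": -19.1, "rx": 0, "ry": 0, "rz": 0}

```text
clock: 8.85
tcp_pos: [0.6018, -0.003, 0.1508]
orientation: [0.251, 2.609, -0.067]
contact_force: [0.6, 0.2, -4.0]
grip_width: 0.0189
gripper_force: 79.4
```

Run:
```python
from m import *
from bench import r
delta(.01);o=r.get_obs();print(o["contact_force"],o["moment"])
```

```text
now s 0.0386 lateral y -0.0001 z -0.0001  axis err deg [-0.   -0.07 -0.09]
to s=0.010: mm [-24.4   4.8 -14.2]
[ 0.61271631  0.22330323 -4.02918962] [ 0.06693801  0.82620125 -0.01112991]
```

Emit:
send_rows:
  deltas:
    - {"dx": -6, "dy": 1.2, "dz": -3.5, "rx": 0, "ry": 0, "rz": 0}
    - {"dx": -12, "dy": 2.4, "dz": -7, "rx": 0, "ry": 0, "rz": 0}
    - {"dx": -18, "dy": 3.6, "dz": -10.5, "rx": 0, "ry": 0, "rz": 0}
    - {"dx": -24.4, "dy": 4.8, "dz": -14.2, "rx": 0, "ry": 0, "rz": 0}
    - {"dx": -24.4, "dy": 4.8, "dz": -14.2, "rx": 0, "ry": 0, "rz": 0}

```text
clock: 9.27
tcp_pos: [0.5761, 0.0019, 0.1359]
orientation: [0.251, 2.611, -0.067]
contact_force: [-4.1, 2.1, -2.5]
grip_width: 0.0186
gripper_force: 79.8
```

Emit:
send_rows:
  deltas:
    - {"dx": -2.5, "dy": 0.5, "dz": -1.5, "rx": 0, "ry": 0, "rz": 0}
    - {"dx": -5.1, "dy": 1, "dz": -3, "rx": 0, "ry": 0, "rz": 0}
    - {"dx": -5.1, "dy": 1, "dz": -3, "rx": 0, "ry": 0, "rz": 0}

```text
clock: 9.52
tcp_pos: [0.5726, 0.0028, 0.1339]
orientation: [0.251, 2.609, -0.067]
contact_force: [-2.0, 0.9, -0.9]
grip_width: 0.0188
gripper_force: 79.9
```

Run:
```python
from m import *
from bench import r
delta(.0);o=r.get_obs();print(o["contact_force"],o["moment"])
```

```text
now s 0.0044 lateral y -0.0000 z 0.0001  axis err deg [-0.04 -0.09 -0.09]
to s=0.000: mm [-3.7  0.7 -2.2]
[-1.96806541  0.88006641 -0.93567567] [0.42452423 1.34014006 0.01767586]
```

Emit:
send_rows:
  deltas:
    - {"dx": -1.7, "dy": 0.3, "dz": -1, "rx": 0, "ry": 0, "rz": 0}
    - {"dx": -2.6, "dy": 0.5, "dz": -1.5, "rx": 0, "ry": 0, "rz": 0}
    - {"dx": -2.6, "dy": 0.5, "dz": -1.5, "rx": 0, "ry": 0, "rz": 0}

```text
clock: 9.77
tcp_pos: [0.5707, 0.0032, 0.1327]
orientation: [0.252, 2.608, -0.067]
contact_force: [-1.2, 1.0, 0.5]
grip_width: 0.0192
gripper_force: 80.0
```

Emit:
send_rows:
  deltas:
    - {"dx": -1.7, "dy": 0.3, "dz": -1, "rx": 0, "ry": 0, "rz": 0}
    - {"dx": -1.7, "dy": 0.3, "dz": -1, "rx": 0, "ry": 0, "rz": 0}
    - {"dx": -1.7, "dy": 0.3, "dz": -1, "rx": 0, "ry": 0, "rz": 0}

```text
clock: 10.02
tcp_pos: [0.5691, 0.0035, 0.1318]
orientation: [0.252, 2.608, -0.067]
contact_force: [-0.5, -0.3, 3.1]
grip_width: 0.0188
gripper_force: 80.2
```

Run:
```python
from m import *
from bench import r
delta(.0);o=r.get_obs();print(o["contact_force"],o["moment"],o["contact_force"]@d)
```

```text
now s 0.0002 lateral y -0.0000 z 0.0001  axis err deg [-0.02 -0.04 -0.08]
to s=0.000: mm [-0.1  0.  -0.2]
[-0.48134045 -0.29477582  3.12593572] [0.29376687 0.65000328 0.00556881] 1.2030606617070525
```

Emit:
send_rows:
  deltas:
    - {"dx": -0.9, "dy": 0.2, "dz": -0.5, "rx": 0, "ry": 0, "rz": 0}
    - {"dx": -1.7, "dy": 0.3, "dz": -1, "rx": 0, "ry": 0, "rz": 0}
    - {"dx": -1.7, "dy": 0.3, "dz": -1, "rx": 0, "ry": 0, "rz": 0}

```text
clock: 10.27
tcp_pos: [0.5689, 0.0035, 0.1318]
orientation: [0.252, 2.605, -0.067]
contact_force: [5.1, -1.5, 3.0]
grip_width: 0.0185
gripper_force: 80.1
```

Run:
```python
from m import *
from bench import r
delta(.0);o=r.get_obs();print(o["contact_force"],o["moment"],o["contact_force"]@d)
```

```text
now s 0.0001 lateral y -0.0000 z 0.0001  axis err deg [-0.01  0.11 -0.04]
to s=0.000: mm [ 0.  -0.  -0.2]
[ 5.13289505 -1.54125404  2.95343289] [-0.13641715 -0.37532537 -0.05221501] 6.095747388865573
```

Emit:
send_rows:
  deltas:
    - {"dx": -0.9, "dy": 0.2, "dz": -0.5, "rx": 0, "ry": 0, "rz": 0}
    - {"dx": -1.7, "dy": 0.3, "dz": -1, "rx": 0, "ry": 0, "rz": 0}
    - {"dx": -1.7, "dy": 0.3, "dz": -1, "rx": 0, "ry": 0, "rz": 0}

```text
clock: 10.52
tcp_pos: [0.5688, 0.0035, 0.1319]
orientation: [0.253, 2.603, -0.067]
contact_force: [10.1, -2.7, 4.7]
grip_width: 0.0186
gripper_force: 79.6
```

Run:
```python
from m import *
from bench import r
delta(.0);o=r.get_obs();print(o["contact_force"],o["moment"],o["contact_force"]@d)
```

```text
now s 0.0000 lateral y 0.0000 z 0.0001  axis err deg [-0.    0.26 -0.01]
to s=0.000: mm [ 0.1 -0.  -0.3]
[10.07997457 -2.74619905  4.68583989] [-0.3820419  -1.235057   -0.07398196] 11.366998824424048
```

Emit:
send_rows:
  deltas:
    - {"dx": -1.7, "dy": 0.3, "dz": -1, "rx": 0, "ry": 0, "rz": 0}
    - {"dx": -1.7, "dy": 0.3, "dz": -1, "rx": 0, "ry": 0, "rz": 0}
    - {"dx": -1.7, "dy": 0.3, "dz": -1, "rx": 0, "ry": 0, "rz": 0}

```text
clock: 10.77
tcp_pos: [0.5688, 0.0035, 0.132]
orientation: [0.254, 2.6, -0.067]
contact_force: [14.6, -3.3, 3.7]
grip_width: 0.0186
gripper_force: 79.2
```

Run:
```python
from m import *
from bench import r
delta(.0);o=r.get_obs();print(o["contact_force"]@d)
s=grab('side','s6');u=proj(s,mouth)[0].astype(int)
cv2.imwrite("pics/c6.png",cv2.resize(s["frame"][u[1]-50:u[1]+50,u[0]-60:u[0]+60],None,fx=5,fy=5,interpolation=cv2.INTER_CUBIC))
```

```text
now s -0.0000 lateral y 0.0001 z 0.0001  axis err deg [0.   0.4  0.03]
to s=0.000: mm [ 0.2 -0.  -0.4]
14.777006453042832
```

View pics/c6.png

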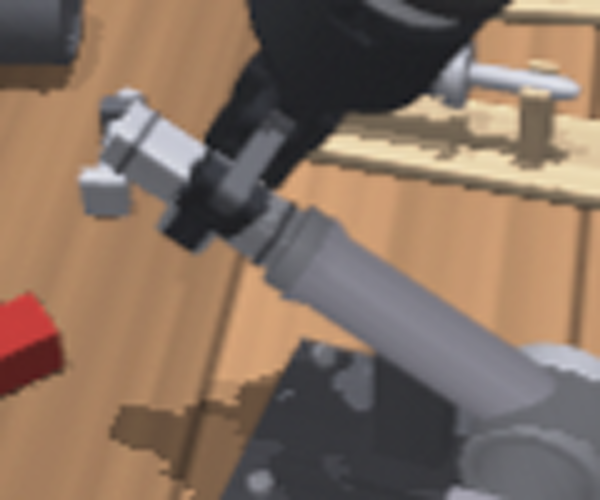

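The collar sits flush on the tube rim at about (290,255), in line with the tube, and the axial force rises with no further travel. It is home, so I'll draw it out.

Emit:
send_rows:
  deltas:
    - {"dx": 5.1, "dy": -1, "dz": 3, "rx": 0, "ry": 0, "rz": 0}
    - {"dx": 13.6, "dy": -2.7, "dz": 8, "rx": 0, "ry": 0, "rz": 0}
    - {"dx": 25.5, "dy": -5, "dz": 15, "rx": 0, "ry": 0, "rz": 0}
    - {"dx": 37.4, "dy": -7.3, "dz": 22, "rx": 0, "ry": 0, "rz": 0}
    - {"dx": 51, "dy": -10, "dz": 30, "rx": 0, "ry": 0, "rz": 0}

```text
clock: 11.23
tcp_pos: [0.613, -0.006, 0.1569]
orientation: [0.251, 2.613, -0.069]
contact_force: [-0.3, 0.0, -4.1]
grip_width: 0.0186
gripper_force: 79.5
```

Emit:
send_rows:
  deltas:
    - {"dx": 13.6, "dy": -2.7, "dz": 8, "rx": 0, "ry": 0, "rz": 0}
    - {"dx": 27.2, "dy": -5.3, "dz": 16, "rx": 0, "ry": 0, "rz": 0}
    - {"dx": 40.8, "dy": -8, "dz": 24, "rx": 0, "ry": 0, "rz": 0}
    - {"dx": 61.2, "dy": -12, "dz": 36, "rx": 0, "ry": 0, "rz": 0}
    - {"dx": 85, "dy": -16.7, "dz": 50, "rx": 0, "ry": 0, "rz": 0}

```text
clock: 11.65
tcp_pos: [0.6974, -0.0227, 0.2058]
orientation: [0.251, 2.615, -0.069]
contact_force: [-0.3, 1.4, -4.1]
grip_width: 0.0188
gripper_force: 79.5
```

Emit:
send_rows:
  deltas:
    - {"dx": 0, "dy": 0, "dz": 30, "rx": 0, "ry": 0, "rz": 0}
    - {"dx": 0, "dy": 0, "dz": 60, "rx": 0, "ry": 0, "rz": 0}
    - {"dx": 0, "dy": 0, "dz": 60, "rx": 0, "ry": 0, "rz": 0}
    - {"dx": 0, "dy": 0, "dz": 60, "rx": 0, "ry": 0, "rz": 0}

```text
clock: 11.98
tcp_pos: [0.6995, -0.0228, 0.2688]
orientation: [0.253, 2.608, -0.068]
contact_force: [-1.6, 0.0, -5.1]
grip_width: 0.0187
gripper_force: 79.6
```

Run:
```python
from m import *
delta(.15);p,T=tool();print(p,T.round(3));
from bench import r
o=r.get_obs();print(o["joints"],o["grip_width"],o["contact_force"])
w=grab('wrist','w7');C=cloud(w).reshape(-1,3);Q=(C-p)@T
k=(abs(Q[:,1])<.03)&(Q[:,0]>.062)&(Q[:,0]<.15)&(abs(Q[:,2]+.008)<.03)
dd,q,e,_=cyl(Q[k],.006,[1,0,0],[.1,0,-.008]);print("nose dir tool",dd,q+dd*(.045-q[0])/dd[0],e)
# target: gauge level, azimuth A, tip over the glass
for A in (-11,10,30):
    a=np.radians(A);x=np.array([np.cos(a),np.sin(a),0]);y=np.array([-np.sin(a),np.cos(a),0]);L=np.c_[-x,y,[0,0,-1]]
    tcp=np.array([.4663,.2863,.100])-L@(off+[.095,0,0])
    print(A,"tcp",tcp.round(4),"delta mm",((tcp-p)*1000).round(1),"rot",np.degrees(R.from_matrix(L@T.T).as_rotvec()).round(2))
```

```text
now s 0.1839 lateral y -0.0007 z 0.0523  axis err deg [ 0.   -0.04 -0.02]
to s=0.150: mm [ -3.    1.3 -62.2]
[ 0.69945575 -0.0228441   0.26882406] [[-0.85   0.192  0.49 ]
 [ 0.166  0.981 -0.096]
 [-0.499 -0.    -0.866]]
[ 0.10693601  0.29679655 -0.28405124  1.87040053  0.50042513  0.53797818
  0.85796911] 0.018668147003615895 [-1.59106336  0.02075108 -5.0752788 ]
nose dir tool [ 0.9999857  -0.00456185  0.00279136] [ 0.045      -0.00105925 -0.00583836] 0.0005598279720384026
-11 tcp [0.6045 0.2599 0.0928] delta mm [ -94.9  282.8 -176. ] rot [ 5.75 29.4   0.07]
10 tcp [0.6048 0.3112 0.0928] delta mm [ -94.7  334.1 -176. ] rot [ 0.29 30.12 20.59]
30 tcp [0.5879 0.3571 0.0928] delta mm [-111.6  379.9 -176. ] rot [-5.02 30.18 40.12]
```

Emit:
send_rows:
  deltas:
    - {"dx": -12, "dy": 35, "dz": 0, "rx": 1.1, "ry": 5.8, "rz": 0}
    - {"dx": -24, "dy": 70, "dz": 0, "rx": 2.3, "ry": 11.7, "rz": 0}
    - {"dx": -36, "dy": 105, "dz": 0, "rx": 3.4, "ry": 17.6, "rz": 0}
    - {"dx": -48, "dy": 140, "dz": 0, "rx": 4.6, "ry": 23.5, "rz": 0}
    - {"dx": -60, "dy": 175, "dz": 0, "rx": 5.75, "ry": 29.4, "rz": 0}

```text
clock: 12.45
tcp_pos: [0.6376, 0.1536, 0.2666]
orientation: [-0.3, -3.119, 0.003]
contact_force: [1.0, -0.0, -4.7]
grip_width: 0.0189
gripper_force: 79.4
```

Emit:
send_rows:
  deltas:
    - {"dx": -12, "dy": 35, "dz": -10, "rx": 0, "ry": 0, "rz": 0}
    - {"dx": -24, "dy": 70, "dz": -20, "rx": 0, "ry": 0, "rz": 0}
    - {"dx": -35, "dy": 98, "dz": -40, "rx": 0, "ry": 0, "rz": 0}
    - {"dx": -35, "dy": 108, "dz": -60, "rx": 0, "ry": 0, "rz": 0}
    - {"dx": -35, "dy": 108, "dz": -80, "rx": 0, "ry": 0, "rz": 0}

```text
clock: 12.87
tcp_pos: [0.601, 0.2653, 0.1851]
orientation: [-0.29, -3.124, -0.0]
contact_force: [0.6, -0.7, -3.6]
grip_width: 0.0184
gripper_force: 79.4
```

Emit:
send_rows:
  deltas:
    - {"dx": 0, "dy": 0, "dz": -20, "rx": 0, "ry": 0, "rz": 0}
    - {"dx": 0, "dy": 0, "dz": -40, "rx": 0, "ry": 0, "rz": 0}
    - {"dx": 0, "dy": 0, "dz": -55, "rx": 0, "ry": 0, "rz": 0}
    - {"dx": 0, "dy": 0, "dz": -55, "rx": 0, "ry": 0, "rz": 0}
    - {"dx": 0, "dy": 0, "dz": -55, "rx": 0, "ry": 0, "rz": 0}

```text
clock: 13.28
tcp_pos: [0.6028, 0.2596, 0.1307]
orientation: [-0.301, -3.122, 0.005]
contact_force: [0.4, 0.7, -2.9]
grip_width: 0.0191
gripper_force: 79.3
```

```bash
cat > chk.py <<'E'
from m import *
from bench import r
s=grab('side','s8');p,T=tool();o=r.get_obs()
g=T@[-1,0,0];tip=p+T@(off+[.095,0,0]);print("tip",tip,"rel glass mm",((tip-[.4663,.2863,.047])*1000).round(1),"elev",np.degrees(np.arcsin(g[2])),"T",T[2].round(3),o["contact_force"],abs(o["qvel"]).max(),o["gripper_force"])
print("tip px",proj(s,tip),"glass px",proj(s,[.4663,.2863,.047]))
cv2.imwrite("pics/s8.png",s["frame"])
E
python3 chk.py
```

```text
tip [0.46566774 0.28663328 0.13988367] rel glass mm [-0.6  0.3 92.9] elev -0.11997726154311687 T [ 0.002 -0.002 -1.   ] [-0.46400631 -0.37075211 -3.35706883] 0.026757054016181253 79.26630735397339
tip px [[267.52148194 363.50744446]] glass px [[268.15541339 392.04033173]]
```

View pics/s8.png

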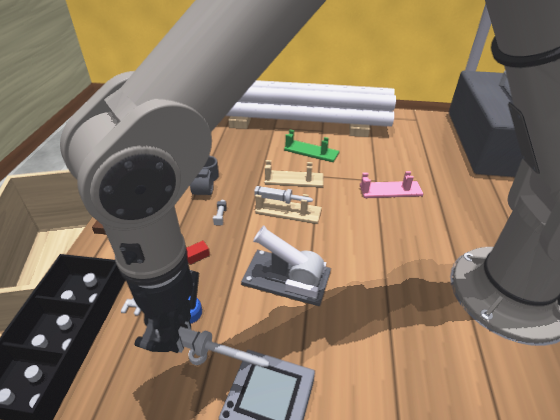

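The gauge is level, with its tip at about (266,362), above the glass at (268,392). Height above the glass is still 93 mm, so I'll lower it 40 mm and let it settle.

Emit:
send_rows:
  deltas:
    - {"dx": 0, "dy": 0, "dz": -13, "rx": 0, "ry": 0, "rz": 0}
    - {"dx": 0, "dy": 0, "dz": -26, "rx": 0, "ry": 0, "rz": 0}
    - {"dx": 0, "dy": 0, "dz": -35, "rx": 0, "ry": 0, "rz": 0}
    - {"dx": 0, "dy": 0, "dz": -40, "rx": 0, "ry": 0, "rz": 0}
    - {"dx": 0, "dy": 0, "dz": -40, "rx": 0, "ry": 0, "rz": 0}

```text
clock: 13.75
tcp_pos: [0.6035, 0.2598, 0.0914]
orientation: [-0.301, -3.124, 0.003]
contact_force: [0.2, -0.6, -3.9]
grip_width: 0.0186
gripper_force: 79.5
```

Emit:
send_rows:
  deltas:
    - {"dx": 0, "dy": 0, "dz": 0, "rx": 0, "ry": 0, "rz": 0}
    - {"dx": 0, "dy": 0, "dz": 0, "rx": 0, "ry": 0, "rz": 0}
    - {"dx": 0, "dy": 0, "dz": 0, "rx": 0, "ry": 0, "rz": 0}
    - {"dx": 0, "dy": 0, "dz": 0, "rx": 0, "ry": 0, "rz": 0}
    - {"dx": 0, "dy": 0, "dz": 0, "rx": 0, "ry": 0, "rz": 0}

```text
clock: 14.17
tcp_pos: [0.6048, 0.2606, 0.0939]
orientation: [0.302, 3.127, 0.001]
contact_force: [-0.0, -0.4, -4.5]
grip_width: 0.0188
gripper_force: 79.5
```

Emit:
send_rows:
  deltas:
    - {"dx": 0, "dy": 0, "dz": 0, "rx": 0, "ry": 0, "rz": 0}
    - {"dx": 0, "dy": 0, "dz": 0, "rx": 0, "ry": 0, "rz": 0}
    - {"dx": 0, "dy": 0, "dz": 0, "rx": 0, "ry": 0, "rz": 0}
    - {"dx": 0, "dy": 0, "dz": 0, "rx": 0, "ry": 0, "rz": 0}
    - {"dx": 0, "dy": 0, "dz": 0, "rx": 0, "ry": 0, "rz": 0}

```text
clock: 14.58
tcp_pos: [0.6046, 0.2605, 0.0934]
orientation: [-0.302, -3.126, -0.0]
contact_force: [-0.6, 0.7, -3.4]
grip_width: 0.0187
gripper_force: 79.5
```

```bash
sed -i 's/s8/s9/' chk.py; python3 chk.py
```

```text
tip [0.466388   0.2869135  0.10071344] rel glass mm [ 0.1  0.6 53.7] elev -0.0341845214806298 T [ 0.001  0.    -1.   ] [ 0.13112904  0.00668957 -3.99772869] 0.0016591054113208126 79.49102640151978
tip px [[267.45502407 376.55763098]] glass px [[268.15541339 392.04033173]]
```

```bash
python3 -c "
from bench import r
print(r.hand_in())"
```

```text
the job is handed in; nothing more can be done
None
```

I handed the job in: the long gauge went fully home in the guide tube and was drawn right out. It is now held level and still at about 80 N, tip 54 mm above the middle of the reader's glass and touching nothing; the simulator reported no verdict.

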